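# Load the sample carrier under the reader's spring clip

### The arm

A 7-joint arm with a two-finger parallel gripper is mounted at the origin on the work surface. World frame = base frame: x ahead of the robot, y to its left, z up, the work surface at z = 0. Lengths are in m, angles in rad, forces in N, time in s.
With the tool pointing down it reaches from about 0.425 to 1.025 m from the base axis. Payload 9.4 kg.
Tool frame: the origin (TCP) lies midway between the tips of the shut fingers; the grasp point (between the pads) lies 19 mm behind it; z points along the fingers, y is the line along which they close (so a half turn about z gives the same grasp; the last joint's range is limited). The gripper opens to 85 mm and grips with 20 to 120 N. Pads are 22 mm wide; open, the fingers measure 114 mm over their backs; the gripper's body (76 mm by 85 mm) begins 54 mm behind the grasp point. The pads swing forward as they close: fully open they stand 13 mm farther back than shut.
Start: joints at [-1.409, 0.599, -0.003, 1.599, 0.002, 0.943, -0.08], TCP at [0.171, 0.704, 0.231] pointing down, gripper open.
Joint ranges: [-2.57, 2.57], [-0.35, 1.97], [-1.29, 1.29], [0.11, 2.56], [-1.05, 4.19], [0.11, 1.86], [-2.63, 2.63]. Speed limits (rad/s): [2.22, 2.22, 3.01, 3.01, 3.14, 3.14, 3.14].

### API

Orientations are given as a unit quaternion [x, y, z, w].
In Python, from station import bot gives the robot as it stands.
- The arm moves only by the shell command python3 -m jog 'ROWS'. ROWS is JSON, a list of rows, each an object of numbers: "x", "y", "z": the shift along the world's x, y, z in mm; "spin": the turn about the world's z in rad; "jaw": the finger opening in mm, from 0 to 85.4. A call has 1 to 5 rows; each row is the pose to reach, as a shift and turn from the pose commanded when the call began; what a row does not reach only later rows make up. A row lasts 1/10 s, in which the tool goes at most 50 mm and 8.59 degrees, less where a joint would pass 70% of its speed; a pose out of reach is approached as far as the arm can. A call with a gripper value outside its range is refused whole. The fingers move at their own pace and stop on an object; the grip force is fixed at half the most. Time passes only in rows, so rows that repeat a pose let the fingers close. It gives the time, the measured TCP pose, the force, the opening and the grip force at its end, in the units of the state.
- bot.get_state(): the state, without advancing time (a new reading comes with each control period).
- bot.capture(name): name is "scene" or "side" or "wrist"; returns a dict with "image" (420x560x3 uint8, red, green, blue), "mtx" (3x3 intrinsics, pixels), "D" ([k1, k2, p1, p2, k3] as OpenCV has them; the pictures are not rectified), "rvec" (rotation vector, rad) and "tvec" (3), from world to camera coordinates, as OpenCV has them. Camera axes: x right, y down, z forward; pixel columns grow to the right and rows downward; lengths in m; the calibration is good to about 2 mm. A picture is of the moment at which its call begins. There is no depth.
- bot.hand_in(): hands the job in; it is judged then, once.
The state is a dict: "time": time; "qpos": joint angles; "joint_velocities": joint speeds; "joint_torque": joint torques, N m; "ee_pos": TCP position; "eef_rot": TCP orientation; "force": force on the tool from outside, world axes, zero at the start; "ft_torque": the same for the moment, N m; "finger_gap": opening from 0.0 (shut) to 1.0 (fully open); "grasp_force": force on a finger pad.
Only numpy, scipy, OpenCV 4.12 (cv2) and the standard library are available. Lean on these libraries where they do the work, as an engineer would, in place of code of your own. Each camera call takes 0.05 s, during which the arm holds its last target. There are 200 camera calls.

### The job

Load the flat sample carrier into the reader: hold the spring clip's long paddle down with one fingertip so that its nose stays raised, and with the other fingertip push the carrier along the channel beneath the nose until it is fully home against the end stop. Then let the paddle up so that the nose presses on the carrier, and come clear. Touch and push only: do not lift the carrier out of the channel, and leave the other things on the counter where they are.

Things in the scene. Friction and masses are not known exactly. Their poses are not given: they have to be found in the camera images.
- stage: Low sample stage of a bench reader, fixed to the counter. Origin on the counter, below the centre of the carrier's home place; x along the push direction (towards end stop and reader housing), y towards the clip's paddle, z up. Black channel floor 30 mm up, from x=-125 to +25 mm, 57 mm wide between steel guides 6 mm high, 4 mm thick; open at its -x end.
- stop (a point): Foot of the end stop's face, on the middle line of the channel floor (stage x=+25, y=0, z=30 mm). The steel stop is 12 mm high; beyond it, from stage x=+37 mm, stands the white reader housing, 100 x 150 x 66 mm high.
- carrier: Loose flat sample carrier: aluminium plate 50 (x) x 54 (y) x 8 mm thick with a small round glass window, 0.07 to 0.14 kg, flat in the channel, its x along the channel's. Origin: centre of its underside. Home, against the end stop: x=0, z=30 mm in the stage's frame. It starts 46 to 66 mm short of that, in front of the clip's nose.
- clip (a joint): Turn of the see-saw spring clip, rad: 0 at rest (nose 1 mm above the channel floor, blocking the carrier), 0.45 with the paddle fully down on its stop (nose 12 mm above the floor). The nose clears the carrier from about 0.29 up and rests on it at about 0.28. 3 to 6 N on the paddle's middle press it down; let go, it springs back. Hinge along stage x, at y=+38 mm, z=38 mm.
- paddle (a point): Middle of the upper face of the clip's steel paddle, a flat strip 102 mm long (stage x -112 to -10 mm), 30 mm wide, beside the channel on its +y side, its middle 59 mm from the channel's middle line. Fully pressed it is level, 32 mm above the counter (2 mm above the channel floor); at rest it slopes up outwards, its middle 42 mm above the counter.
- nose (a point): Underside of the lip of the clip's nose, a strip 20 mm wide (stage x -10 to +10 mm) reaching over the channel from the hinge; this point lies at stage x=0, y about +14 mm.
- blank: Bystander: plain aluminium bar 40 x 70 x 12 mm lying on the counter. Origin: centre of underside.
- weight: Bystander: brass calibration weight 28 mm across, 43 mm high. Origin: centre of underside.
- jar: Bystander: small amber glass jar 48 mm across, 62 mm high. Origin: centre of underside.
- bowl: Bystander: steel bowl 104 mm across, 50 mm high. Origin: centre of underside.
- spatula: Bystander: slim double-ended steel laboratory spatula, 170 mm long, 14 mm wide, up to 7 mm high, lying on the counter along its own x. Origin: its middle, on the counter.
- flask: Bystander: white plastic bottle with a red cap, 66 mm across, 165 mm high. Origin: centre of underside.
- wirestand: Bystander: little bent-wire stand 76 x 76 x 53 mm. Origin: centre of underside.
Things that resemble listed ones, but are neither listed nor needed, are in the scene too. What is shaped like the carrier but green or purple is not meant.

How it is judged:
By the outcome, as a careful person would: the job done as asked, in the order asked, and still so for the second after the job is handed in, with the robot touching nothing.
It also fails if it takes over 40 s, if anything falls off the work surface, if the arm or the gripper's body presses on something with over 40 N, if the wrist force passes 120 N, or if a joint passes its speed limit or range.

## Working session

There is one attempt and no reset: what is moved stays moved. The work goes in short steps, Python scripts to look and compute and a shell command to move; the robot and the scene stay as the last step left them, time stands still between calls to the robot, and variables do not carry over. Pictures are saved under pics/ and viewed, at most 10 in all, crops included, and the job is handed in when it is done.

```bash
ls; mkdir -p pics
python3 - <<'E'
from station import bot
import cv2,numpy as np
s=bot.get_state(); print(s['time'],s['ee_pos'],s['eef_rot'],s['finger_gap'],s['force'])
for n in("scene","side"):
    c=bot.capture(n); cv2.imwrite(f'pics/{n}0.png',c['image'][:,:,::-1]); np.savez(f'{n}0.npz',**c)
    R=cv2.Rodrigues(np.array(c['rvec']))[0]; print(n,-R.T@np.ravel(c['tvec']),R[2])
E
```

```text
pics
0.0 [0.17139341 0.70394955 0.23038912] [ 1.19091888e-01  9.92882907e-01 -8.08578487e-04 -3.13991163e-05] 1.0026178660691956 [-0.29049529 -0.55549543  0.39149995]
scene [1.4967955  0.01546099 0.78189906] [-0.77606618 -0.02578807 -0.630124  ]
side [ 0.30388625 -0.7165359   0.75619279] [ 0.3115457   0.68412208 -0.65948181]
```

View pics/scene0.png

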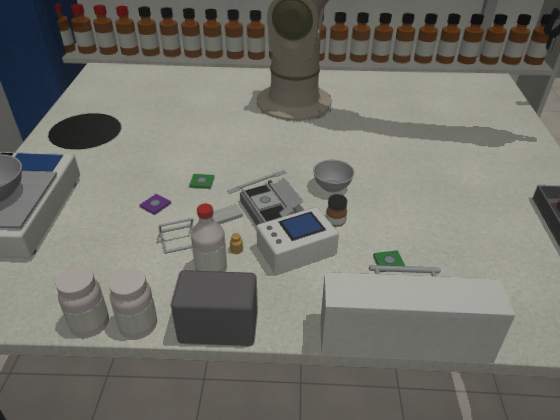

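View pics/side0.png

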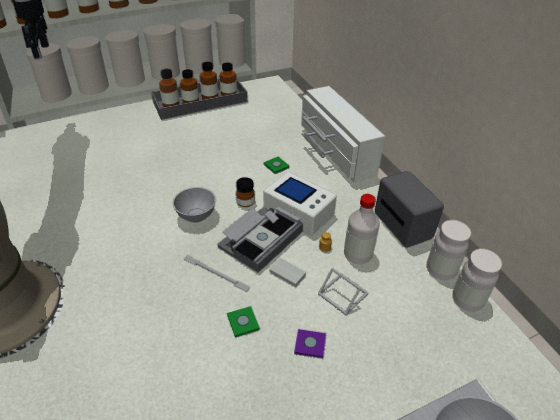

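The stage is at about (267,205) in the scene view and (262,235) in the side view. The housing lies beyond it, towards +x, and the bowl, jar and spatula are close by. I'll enlarge both.

Run:
```python
import cv2,numpy as np
a=np.load('scene0.npz')['image'][165:275,225:355,::-1]; b=np.load('side0.npz')['image'][165:275,210:340,::-1]
f=lambda i:cv2.resize(i,None,fx=6,fy=5.4,interpolation=cv2.INTER_CUBIC)
for n,i in(('sc',a),('si',b)): cv2.imwrite(f'pics/{n}_z.png',cv2.resize(i,(780,660))[:600] if 0 else cv2.resize(i,(709,600),interpolation=cv2.INTER_CUBIC))
```

```text
(no output)
```

View pics/sc_z.png

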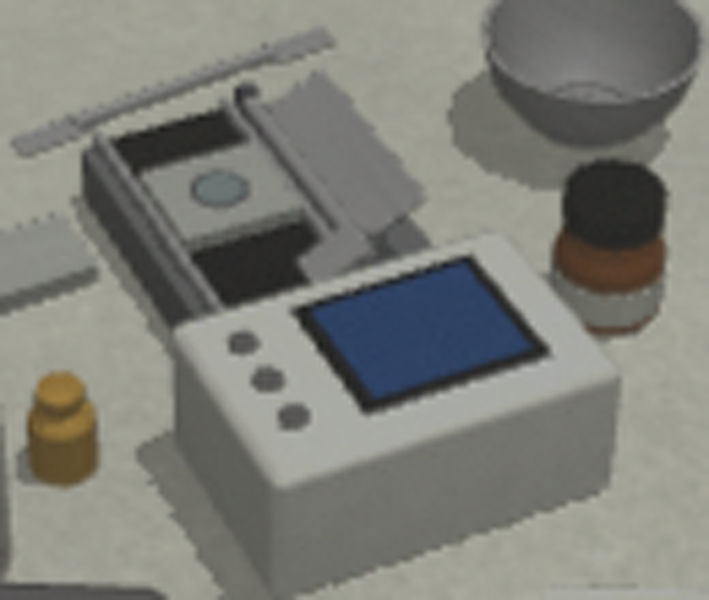

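View pics/si_z.png

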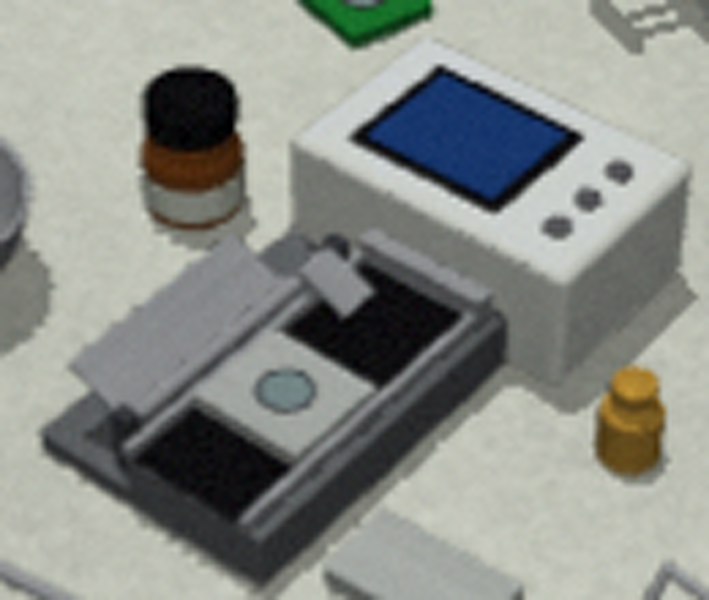

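```bash
cat > fit.py <<'E'
import cv2,numpy as np
from scipy.optimize import least_squares
S=600/110
H=[(37,-75,66),(137,-75,66),(137,75,66),(37,75,66)]
P=[(-112,72,48.5),(-10,72,48.5)]
G=[(-125,-30.5,36),(-125,30.5,36)]
W=[(0,0,38)]; K=[(-25,-27,38),(25,-27,38),(25,27,38),(-25,27,38)]
obs={'scene':((225,165),[(178,325),(280,487),(618,378),(500,238)],[(320,72),(425,193)],[(100,140),(245,92)],[(219,189)],[(143,172),(193,243),(300,208),(253,140)]),
 'side':((210,165),[(568,280),(690,165),(430,42),(293,143)],[(70,365),(232,235)],[(245,520),(128,447)],[(286,391)],[(293,458),(375,383),(285,330),(200,395)])}
cam={n:np.load(n+'0.npz') for n in obs}
def toW(p,q):
    p=np.array(p,float)/1e3; c,s=np.cos(q[2]),np.sin(q[2])
    return np.c_[q[0]+c*p[:,0]-s*p[:,1],q[1]+s*p[:,0]+c*p[:,1],p[:,2]]
def proj(n,X):
    c=cam[n]; return cv2.projectPoints(X,c['rvec'],c['tvec'],c['mtx'],c['D'])[0][:,0]
def res(q,split=False):
    r=[]
    for n,(o,h,p,g,w,k) in obs.items():
        pts=np.vstack([H,P,G,np.array(W+K)+[q[3]*1e3,0,0]])
        r.append(proj(n,toW(pts,q))-(np.array(h+p+g+w+k)/S+o))
    return r if split else np.ravel(r)
if __name__=='__main__':
    f=least_squares(res,[.75,-.05,.4,-.055],loss='soft_l1'); q=f.x; print(q)
    for r in res(q,1): print(r.round(1).tolist())
    print('paddle,carrier,home',toW([(-61,59,42),(q[3]*1e3,0,38),(0,0,30)],q).round(4))
    J=np.linalg.inv(f.jac.T@f.jac); print(np.sqrt(np.diag(J))*.7)
E
python3 fit.py
```

```text
[ 0.61521797 -0.02338239  0.51026539 -0.06322206]
[[-4.5, 1.3], [-2.3, 1.4], [0.1, -1.0], [-2.1, -2.4], [-0.7, -0.5], [0.1, 0.6], [-0.9, -0.6], [-4.6, 1.5], [-0.2, 0.6], [-1.2, 0.9], [-1.4, -0.0], [0.0, -0.1], [-0.7, 0.6]]
[[1.5, -0.1], [2.5, -1.7], [-0.8, -2.8], [-0.6, -1.3], [-0.6, -1.4], [-0.8, -1.8], [-0.4, -1.2], [-0.7, -0.7], [-0.9, -1.0], [0.3, -1.3], [-0.7, -0.5], [-3.1, -1.2], [-1.8, -0.7]]
paddle,carrier,home [[ 0.5332 -0.0017  0.042 ]
 [ 0.56   -0.0543  0.038 ]
 [ 0.6152 -0.0234  0.03  ]]
[0.00073427 0.00064481 0.00570837 0.00120589]
```

Run:
```python
import fit,numpy as np
from fit import *
def mask():
    m=np.ones((2,13),bool); m[0,7]=0; m[1,11]=0; m[1,12]=0; m[0,10]=0; return m
m=mask()
def r(q):
    fit.H=[(37,q[4]*1e3-q[5]*500,66),(37+q[6]*1e3,q[4]*1e3-q[5]*500,66),(37+q[6]*1e3,q[4]*1e3+q[5]*500,66),(37,q[4]*1e3+q[5]*500,66)]
    return (np.array(res(q,1))*m[...,None]).ravel()
f=least_squares(r,[.61,-.02,.5,-.06,0,.15,.1],loss='soft_l1',x_scale=.01); q=f.x; print(q)
print(r(q).reshape(2,13,2).round(1).tolist())
print('paddle,carrier',toW([(-61,59,42),(q[3]*1e3,0,38)],q).round(4))
```

```text
[ 0.61647867 -0.02450312  0.49667263 -0.06439746  0.00531115  0.1428068
  0.09853301]
[[[-1.6, 0.3], [-0.3, 0.0], [-0.6, -0.7], [-1.8, -1.9], [-0.5, -0.2], [-0.2, 1.1], [-0.8, -0.6], [-0.0, 0.0], [-0.6, 0.5], [-1.5, 0.7], [-0.0, -0.0], [-0.4, -0.0], [-0.9, 0.6]], [[-1.1, -1.3], [0.1, -2.3], [-0.2, -2.5], [-0.0, -1.6], [-0.1, -1.8], [0.1, -1.9], [-0.4, -1.2], [-0.5, -1.0], [-0.8, -0.7], [0.2, -0.9], [-0.6, -0.1], [-0.0, -0.0], [-0.0, -0.0]]]
paddle,carrier [[ 0.5347 -0.0017  0.042 ]
 [ 0.5599 -0.0552  0.038 ]]
```

Both views agree. The stage is at about (0.616, -0.024) with yaw 0.50, and the carrier is 64 mm short of home, inside the stated 46–66 mm. Next I'll move above the start of the push with the tool's y axis along stage y.

```bash
python3 -m jog '[{"x":20,"y":-44,"spin":-0.14,"jaw":46},{"x":40,"y":-88,"spin":-0.28,"jaw":46},{"x":60,"y":-132,"spin":-0.42,"jaw":46},{"x":80,"y":-176,"spin":-0.56,"jaw":46},{"x":100,"y":-220,"spin":-0.70,"jaw":46}]'
python3 -m jog '[{"x":20,"y":-44,"spin":-0.14},{"x":40,"y":-88,"spin":-0.28},{"x":60,"y":-132,"spin":-0.42},{"x":80,"y":-176,"spin":-0.56},{"x":100,"y":-220,"spin":-0.70}]'
python3 -m jog '[{"x":20,"y":-44,"spin":-0.14},{"x":40,"y":-88,"spin":-0.28},{"x":60,"y":-132,"spin":-0.42},{"x":80,"y":-176,"spin":-0.56},{"x":100,"y":-220,"spin":-0.70}]'
```

```text
invalid input at $[0]: expected keys x, y, z, spin, jaw
invalid input at $[0]: expected keys x, y, z, spin, jaw
invalid input at $[0]: expected keys x, y, z, spin, jaw
```

```bash
python3 -m jog '[{"x":20,"y":-44,"z":0,"spin":-0.14,"jaw":46},{"x":40,"y":-88,"z":0,"spin":-0.28,"jaw":46},{"x":60,"y":-132,"z":0,"spin":-0.42,"jaw":46},{"x":80,"y":-176,"z":0,"spin":-0.56,"jaw":46},{"x":100,"y":-220,"z":0,"spin":-0.70,"jaw":46}]'
python3 -m jog '[{"x":20,"y":-44,"z":0,"spin":-0.14,"jaw":46},{"x":40,"y":-88,"z":0,"spin":-0.28,"jaw":46},{"x":60,"y":-132,"z":0,"spin":-0.42,"jaw":46},{"x":80,"y":-176,"z":0,"spin":-0.56,"jaw":46},{"x":100,"y":-220,"z":0,"spin":-0.70,"jaw":46}]'
python3 -m jog '[{"x":20,"y":-44,"z":0,"spin":-0.14,"jaw":46},{"x":40,"y":-88,"z":0,"spin":-0.28,"jaw":46},{"x":60,"y":-132,"z":0,"spin":-0.42,"jaw":46},{"x":80,"y":-176,"z":0,"spin":-0.56,"jaw":46},{"x":100,"y":-220,"z":0,"spin":-0.70,"jaw":46}]'
python3 -m jog '[{"x":20,"y":-44,"z":0,"spin":-0.14,"jaw":46},{"x":40,"y":-88,"z":-30,"spin":-0.28,"jaw":46},{"x":40,"y":-92,"z":-60,"spin":-0.30,"jaw":46},{"x":40,"y":-92,"z":-60,"spin":-0.30,"jaw":46},{"x":40,"y":-92,"z":-60,"spin":-0.30,"jaw":46}]'
python3 - <<'E'
from station import bot
import cv2,numpy as np
s=bot.get_state(); print(s['time'],s['ee_pos'],s['eef_rot'],s['finger_gap'],s['force'],s['qpos'])
q=s['eef_rot']; print('tooly',2*np.arctan2(q[1],q[0])-np.pi/2)
n='wrist';c=bot.capture(n); cv2.imwrite(f'pics/{n}1.png',c['image'][:,:,::-1]); np.savez(f'{n}1.npz',**c)
E
```

```text
time: 0.6
ee_pos: [0.272, 0.4824, 0.2311]
eef_rot: [0.455, 0.891, -0.0, 0.0]
force: [0.6, 0.8, 0.1]
finger_gap: 0.536
grasp_force: 0.0
time: 1.1
ee_pos: [0.3718, 0.2626, 0.2313]
eef_rot: [0.733, 0.681, 0.0, -0.0]
force: [1.3, 0.3, 0.1]
finger_gap: 0.538
grasp_force: 0.0
time: 1.6
ee_pos: [0.4719, 0.0427, 0.2314]
eef_rot: [0.922, 0.388, 0.0, -0.0]
force: [1.7, 0.7, -0.1]
finger_gap: 0.539
grasp_force: 0.0
time: 2.1
ee_pos: [0.5108, -0.0475, 0.1711]
eef_rot: [0.969, 0.249, -0.001, -0.0]
force: [0.8, 0.8, 0.9]
finger_gap: 0.538
grasp_force: 0.0
2.1 [ 0.51079056 -0.04747669  0.17111024] [ 9.68552419e-01  2.48806797e-01 -1.13653069e-03 -3.14384927e-04] 0.53841534282842 [0.81137022 0.80304247 0.90632249] [-0.44544895  0.50087904  0.61492495  2.16355843 -0.49693972  0.61952756
 -0.54222557]
tooly -1.0678997383279807
```

View pics/wrist1.png

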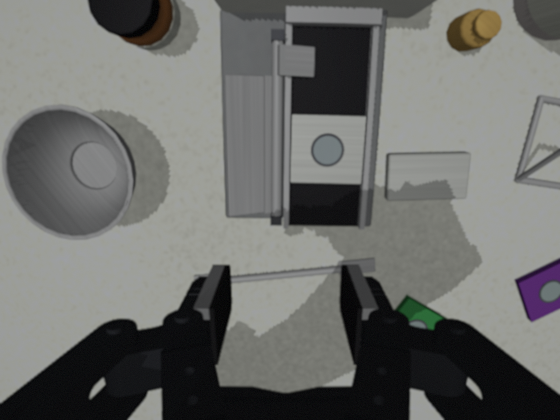

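The wrist view shows the channel end-on, with the carrier's window at (327,150). The channel's open end is at row 226, the stop edge at row 24, the nose at (297,61), and the paddle's outer corners at (228,217) and (225,77). I'll use these to refine the stage pose.

```bash
cat > w.py <<'E'
import cv2,numpy as np
from scipy.optimize import least_squares
from fit import toW
c=np.load('wrist1.npz')
F=[((-112,72,48.5),(228,217)),((-10,72,48.5),(225,77)),((-125,-28.5,30),(363,226)),((-125,28.5,36),(289,226)),((25,-28.5,36),(371,26)),((25,28.5,42),(290,23))]
C=[((0,0,38),(327,150)),((25,27,38),(292,113)),((25,-27,38),(367,115)),((-25,-27,38),(364,185)),((-25,27,38),(290,182))]
def r(q):
    P=np.array([p for p,_ in F]+[np.add(p,(q[3]*1e3,0,0)) for p,_ in C]); U=np.array([u for _,u in F+C])
    return (cv2.projectPoints(toW(P,q),c['rvec'],c['tvec'],c['mtx'],c['D'])[0][:,0]-U).ravel()
f=least_squares(r,[.616,-.024,.5,-.064],loss='soft_l1',x_scale=.01);q=f.x
print(q); print(r(q).reshape(-1,2).round(1).tolist())
t=np.array([.51079,-.04748]); d=t-q[:2]; cs,sn=np.cos(q[2]),np.sin(q[2]); print('tcp in stage',cs*d[0]+sn*d[1],-sn*d[0]+cs*d[1])
# seen finger tips: inner tip corners
R=cv2.Rodrigues(c['rvec'])[0]; print('cam',-R.T@c['tvec'].ravel())
for y in(-.03,-.023,.023,.03):
    a=-1.068; X=np.array([[t[0]-np.sin(a)*y,t[1]+np.cos(a)*y,.171]]); print(y,cv2.projectPoints(X,c['rvec'],c['tvec'],c['mtx'],c['D'])[0].ravel())
E
python3 w.py
```

```text
[ 0.61444232 -0.02604587  0.50177343 -0.06133782]
[[3.3, 1.6], [0.7, -1.3], [-4.1, 1.1], [-0.2, 3.5], [0.9, -1.0], [-0.2, -0.7], [0.6, -0.6], [-0.6, 1.7], [-1.2, 0.1], [-2.1, -2.5], [1.0, 0.3]]
tcp in stage -0.10118460834481895 0.031062837342369986
cam [ 0.57562897 -0.01178249  0.31227997]
-0.03 [285.6106205  341.71223065]
-0.023 [285.61959172 328.57516   ]
0.023 [285.68331324 231.77508588]
0.03 [285.69371494 215.36529869]
```

The wrist fit agrees to about 2 mm. The fingertips sit at stage y≈-1 and +63. I'll back off 4 mm and descend.

```bash
python3 -m jog '[{"x":-4,"y":-2,"z":-40,"spin":0,"jaw":46},{"x":-4,"y":-2,"z":-80,"spin":0,"jaw":46},{"x":-4,"y":-2,"z":-115,"spin":0,"jaw":46},{"x":-4,"y":-2,"z":-122,"spin":0,"jaw":46},{"x":-4,"y":-2,"z":-122,"spin":0,"jaw":46}]'
python3 -m jog '[{"x":0,"y":0,"z":-2,"spin":0,"jaw":46},{"x":0,"y":0,"z":-5,"spin":0,"jaw":46},{"x":0,"y":0,"z":-8,"spin":0,"jaw":46},{"x":0,"y":0,"z":-8,"spin":0,"jaw":46}]'
```

```text
time: 2.65
ee_pos: [0.5076, -0.0488, 0.0498]
eef_rot: [0.968, 0.249, -0.0, -0.0]
force: [0.3, 0.6, 0.4]
finger_gap: 0.54
grasp_force: 0.0
time: 3.05
ee_pos: [0.5078, -0.0494, 0.0416]
eef_rot: [0.969, 0.249, 0.0, 0.0]
force: [0.0, -0.4, -0.3]
finger_gap: 0.536
grasp_force: 0.0
```

```bash
python3 -m jog '[{"x":0,"y":0,"z":-2,"spin":0,"jaw":46},{"x":0,"y":0,"z":-4,"spin":0,"jaw":46},{"x":0,"y":0,"z":-4,"spin":0,"jaw":46}]'
python3 -m jog '[{"x":0,"y":0,"z":-2,"spin":0,"jaw":46},{"x":0,"y":0,"z":-4,"spin":0,"jaw":46},{"x":0,"y":0,"z":-4,"spin":0,"jaw":46}]'
python3 - <<'E'
from station import bot
import cv2,numpy as np
s=bot.get_state();print(s['force'],s['ft_torque'])
i=[bot.capture(n)['image'][:,:,::-1] for n in('side','wrist')]
a=cv2.resize(i[0][165:275,210:340],(400,338),interpolation=cv2.INTER_CUBIC)
b=cv2.resize(i[1][0:338,160:560],(400,338))
cv2.imwrite('pics/m2.png',np.hstack([a,b]))
E
```

```text
time: 3.35
ee_pos: [0.5076, -0.0494, 0.0372]
eef_rot: [0.969, 0.249, 0.0, -0.0]
force: [-0.2, 1.0, 2.8]
finger_gap: 0.541
grasp_force: 1.4
time: 3.65
ee_pos: [0.5076, -0.0495, 0.0331]
eef_rot: [0.969, 0.249, -0.0, -0.0]
force: [0.1, 2.0, 4.0]
finger_gap: 0.536
grasp_force: 2.0
[0.05692652 1.98058662 3.97885799] [ 0.46609677 -0.04083668 -0.05632982]
```

View pics/m2.png

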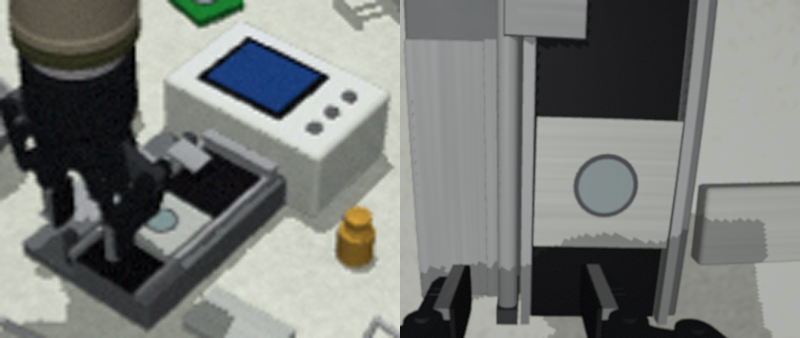

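The channel finger stands behind the carrier and the other finger is on the paddle, at about 4 N. I'll press on until the paddle's stop shows in the force.

```bash
python3 -m jog '[{"x":0,"y":0,"z":-2,"spin":0,"jaw":46},{"x":0,"y":0,"z":-3,"spin":0,"jaw":46},{"x":0,"y":0,"z":-3,"spin":0,"jaw":46}]'
python3 -m jog '[{"x":0,"y":0,"z":-1,"spin":0,"jaw":46},{"x":0,"y":0,"z":-1.5,"spin":0,"jaw":46},{"x":0,"y":0,"z":-1.5,"spin":0,"jaw":46}]'
```

```text
time: 4.05
ee_pos: [0.5078, -0.0498, 0.0303]
eef_rot: [0.969, 0.249, 0.0, 0.0]
force: [0.3, 1.4, 5.7]
finger_gap: 0.541
grasp_force: 2.8
time: 4.35
ee_pos: [0.5079, -0.0499, 0.0291]
eef_rot: [0.969, 0.249, 0.0, 0.0]
force: [-0.5, 0.8, 11.1]
finger_gap: 0.54
grasp_force: 5.4
```

The force jumped to 11 N, so the paddle is on its stop. I'll ease up 0.3 mm and push along stage x.

```bash
python3 -m jog '[{"x":4.4,"y":2.4,"z":0.3,"spin":0,"jaw":46},{"x":8.8,"y":4.8,"z":0.3,"spin":0,"jaw":46},{"x":13.2,"y":7.2,"z":0.3,"spin":0,"jaw":46},{"x":17.5,"y":9.6,"z":0.3,"spin":0,"jaw":46},{"x":21.9,"y":12,"z":0.3,"spin":0,"jaw":46}]'
python3 -m jog '[{"x":4.4,"y":2.4,"z":0,"spin":0,"jaw":46},{"x":8.8,"y":4.8,"z":0,"spin":0,"jaw":46},{"x":13.2,"y":7.2,"z":0,"spin":0,"jaw":46},{"x":17.5,"y":9.6,"z":0,"spin":0,"jaw":46},{"x":17.5,"y":9.6,"z":0,"spin":0,"jaw":46}]'
python3 - <<'E'
from station import bot
import cv2,numpy as np
i=[bot.capture(n)['image'][:,:,::-1] for n in('side','wrist')]
a=cv2.resize(i[0][165:275,210:340],(400,338),interpolation=cv2.INTER_CUBIC)
b=cv2.resize(i[1][0:338,160:560],(400,338))
cv2.imwrite('pics/m3.png',np.hstack([a,b]))
E
```

```text
time: 4.85
ee_pos: [0.5264, -0.0391, 0.0291]
eef_rot: [0.969, 0.248, -0.002, -0.0]
force: [-10.5, -4.4, 13.6]
finger_gap: 0.543
grasp_force: 7.1
time: 5.35
ee_pos: [0.5446, -0.0293, 0.0292]
eef_rot: [0.969, 0.248, -0.002, -0.0]
force: [-7.3, -4.3, 14.8]
finger_gap: 0.542
grasp_force: 7.5
```

View pics/m3.png

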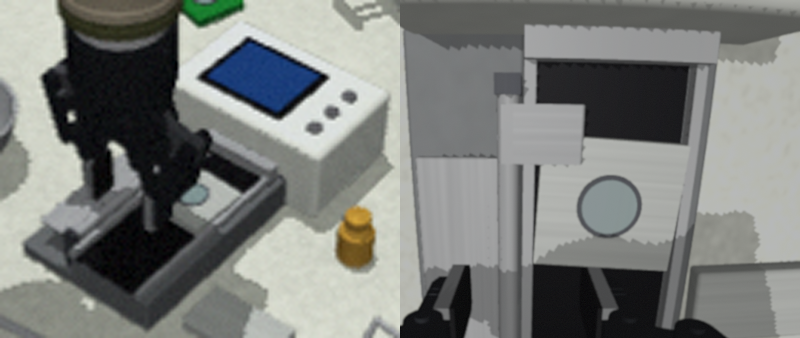

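The carrier is sliding along the channel and its front edge is now under the raised nose. About 27 mm remains.

```bash
python3 -m jog '[{"x":3.5,"y":1.9,"z":0.2,"spin":0,"jaw":46},{"x":7,"y":3.8,"z":0.3,"spin":0,"jaw":46},{"x":10.5,"y":5.8,"z":0.3,"spin":0,"jaw":46},{"x":14,"y":7.7,"z":0.3,"spin":0,"jaw":46},{"x":17.5,"y":9.6,"z":0.3,"spin":0,"jaw":46}]'
python3 -m jog '[{"x":1.8,"y":1,"z":0,"spin":0,"jaw":46},{"x":3.5,"y":1.9,"z":0,"spin":0,"jaw":46},{"x":3.5,"y":1.9,"z":0,"spin":0,"jaw":46}]'
```

```text
time: 5.95
ee_pos: [0.5616, -0.0201, 0.0294]
eef_rot: [0.969, 0.248, -0.002, -0.0]
force: [-7.7, -4.3, 13.4]
finger_gap: 0.542
grasp_force: 6.8
time: 6.25
ee_pos: [0.5656, -0.018, 0.0294]
eef_rot: [0.969, 0.248, -0.002, 0.0]
force: [-6.7, -2.6, 12.2]
finger_gap: 0.535
grasp_force: 6.3
```

```bash
python3 -m jog '[{"x":0.9,"y":0.5,"z":0,"spin":0,"jaw":46},{"x":1.8,"y":1,"z":0,"spin":0,"jaw":46},{"x":1.8,"y":1,"z":0,"spin":0,"jaw":46}]'
python3 -m jog '[{"x":0.9,"y":0.5,"z":0,"spin":0,"jaw":46},{"x":1.8,"y":1,"z":0,"spin":0,"jaw":46},{"x":1.8,"y":1,"z":0,"spin":0,"jaw":46}]'
```

```text
time: 6.55
ee_pos: [0.567, -0.0172, 0.0294]
eef_rot: [0.969, 0.248, -0.002, -0.0]
force: [-7.8, -4.8, 12.9]
finger_gap: 0.535
grasp_force: 6.6
time: 6.85
ee_pos: [0.5676, -0.0169, 0.0294]
eef_rot: [0.969, 0.248, -0.003, -0.0]
force: [-11.0, -5.6, 15.5]
finger_gap: 0.538
grasp_force: 8.3
```

```bash
python3 -m jog '[{"x":0.9,"y":0.5,"z":0,"spin":0,"jaw":46},{"x":1.8,"y":1,"z":0,"spin":0,"jaw":46},{"x":1.8,"y":1,"z":0,"spin":0,"jaw":46}]'
python3 -m jog '[{"x":0.9,"y":0.5,"z":0,"spin":0,"jaw":46},{"x":1.8,"y":1,"z":0,"spin":0,"jaw":46},{"x":1.8,"y":1,"z":0,"spin":0,"jaw":46}]'
python3 - <<'E'
from station import bot
import cv2,numpy as np
c=bot.capture('wrist');cv2.imwrite('pics/w4.png',cv2.resize(c['image'][0:300,130:430,::-1],(600,600),interpolation=cv2.INTER_CUBIC))
E
```

```text
time: 7.15
ee_pos: [0.568, -0.0168, 0.0294]
eef_rot: [0.969, 0.247, -0.004, -0.0]
force: [-14.9, -9.4, 18.5]
finger_gap: 0.538
grasp_force: 11.1
time: 7.45
ee_pos: [0.5681, -0.0167, 0.0293]
eef_rot: [0.969, 0.247, -0.005, -0.0]
force: [-19.0, -11.4, 21.1]
finger_gap: 0.543
grasp_force: 13.7
```

View pics/w4.png

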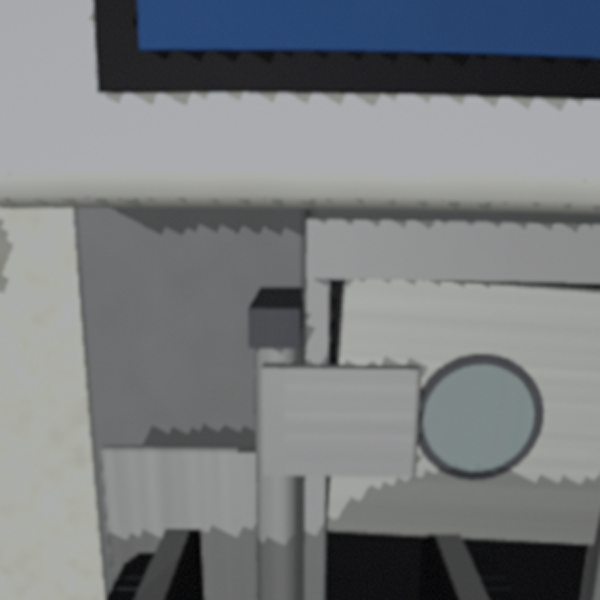

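The arm has stopped at about 22 N, so the carrier is against the stop. To check that it sits square, I'll rectify the view onto the carrier's top plane.

```bash
cat > rect.py <<'E'
import cv2,numpy as np,sys
from station import bot
from fit import toW
q=[.61444,-.02605,.5018]
def rect(name,z,out):
    c=bot.capture(name); xs=np.arange(45,-55,-1/6); ys=np.arange(45,-45,-1/6)
    g=np.array([(x,y,z) for x in xs for y in ys])
    m=cv2.projectPoints(toW(g,q),np.array(c['rvec']),np.array(c['tvec']),np.array(c['mtx']),np.array(c['D']))[0].reshape(len(xs),len(ys),2).astype(np.float32)
    im=cv2.remap(c['image'],m[...,0],m[...,1],cv2.INTER_CUBIC)[:,:,::-1]; cv2.imwrite(out,im); return im
if __name__=='__main__': rect('wrist',38,sys.argv[1])
E
python3 rect.py pics/r5.png
```

```text
(no output)
```

View pics/r5.png

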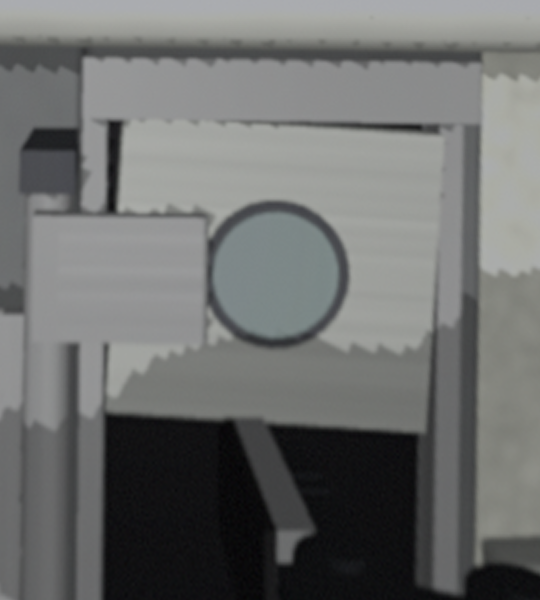

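The carrier touches the stop with its +y corner but is skewed about 2.5°, leaving roughly a 1.5 mm gap at the -y side. Fingertip friction is holding it there. Dragging the fingertip about 10 mm towards -y while pressing should square it, and the other finger stays on the paddle.

```bash
python3 -m jog '[{"x":1.0,"y":-1.8,"z":0,"spin":0,"jaw":46},{"x":1.9,"y":-3.5,"z":0,"spin":0,"jaw":46},{"x":2.9,"y":-5.3,"z":0,"spin":0,"jaw":46},{"x":2.9,"y":-5.3,"z":0,"spin":0,"jaw":46}]'
python3 -m jog '[{"x":-3.5,"y":-1.9,"z":0,"spin":0,"jaw":46},{"x":-6,"y":-3.3,"z":0,"spin":0,"jaw":46},{"x":-3.1,"y":-8.6,"z":0,"spin":0,"jaw":46},{"x":-3.1,"y":-8.6,"z":0,"spin":0,"jaw":46}]'
```

```text
time: 7.95
ee_pos: [0.5703, -0.0186, 0.0292]
eef_rot: [0.969, 0.247, -0.006, -0.003]
force: [-20.5, -1.9, 25.1]
finger_gap: 0.54
grasp_force: 17.4
time: 8.35
ee_pos: [0.5729, -0.0248, 0.0294]
eef_rot: [0.968, 0.249, -0.002, -0.002]
force: [-5.3, 5.5, 12.9]
finger_gap: 0.542
grasp_force: 7.2
```

```bash
python3 -m jog '[{"x":1.3,"y":0.3,"z":0,"spin":0,"jaw":46},{"x":2.6,"y":0.5,"z":0,"spin":0,"jaw":46},{"x":3.9,"y":0.8,"z":0,"spin":0,"jaw":46},{"x":3.9,"y":0.8,"z":0,"spin":0,"jaw":46}]'
python3 - <<'E'
from rect import *
im=rect('wrist',38,'pics/r6.png'); g=cv2.cvtColor(im,cv2.COLOR_BGR2GRAY)
for col in (130,150,290,330,370,410):
    c=g[380:480,col].astype(int); d=np.diff(cv2.GaussianBlur(c.astype(np.float32),(1,5),0).ravel()); f=g[100:160,col].astype(int)
    print(col,'rear',380+d.argmin(),'front dark',100+f.argmin(),f.min())
E
```

```text
time: 8.75
ee_pos: [0.5731, -0.0248, 0.0292]
eef_rot: [0.969, 0.249, -0.004, -0.003]
force: [-14.9, 2.2, 19.8]
finger_gap: 0.536
grasp_force: 11.5
130 rear 415 front dark 120 139
150 rear 415 front dark 105 149
290 rear 415 front dark 120 143
330 rear 418 front dark 100 142
370 rear 418 front dark 123 131
410 rear 418 front dark 101 140
```

The carrier is now square (rear edge level within about 0.5°) and no gap shows at the stop. I'll back off along the channel, let the paddle up gently, then come clear.

```bash
python3 -m jog '[{"x":-3,"y":-1.6,"z":0,"spin":0,"jaw":46},{"x":-6,"y":-3.3,"z":0,"spin":0,"jaw":46},{"x":-9,"y":-4.9,"z":0,"spin":0,"jaw":46},{"x":-9,"y":-4.9,"z":0,"spin":0,"jaw":46}]'
python3 -m jog '[{"x":0,"y":0,"z":2,"spin":0,"jaw":46},{"x":0,"y":0,"z":5,"spin":0,"jaw":46},{"x":0,"y":0,"z":8,"spin":0,"jaw":46},{"x":0,"y":0,"z":12,"spin":0,"jaw":46},{"x":0,"y":0,"z":20,"spin":0,"jaw":46}]'
python3 -m jog '[{"x":0,"y":0,"z":25,"spin":0,"jaw":46},{"x":-10,"y":-5,"z":55,"spin":0,"jaw":46},{"x":-30,"y":-16,"z":85,"spin":0,"jaw":46},{"x":-50,"y":-27,"z":110,"spin":0,"jaw":46},{"x":-50,"y":-27,"z":110,"spin":0,"jaw":46}]'
python3 - <<'E'
from station import bot
import cv2,numpy as np
i=[bot.capture(n)['image'][:,:,::-1] for n in('side','wrist')]
a=cv2.resize(i[0][165:275,210:340],(400,338),interpolation=cv2.INTER_CUBIC)
b=cv2.resize(i[1][0:170,200:400],(400,340),interpolation=cv2.INTER_CUBIC)[:338]
cv2.imwrite('pics/m7.png',np.hstack([a,b]))
E
```

```text
time: 9.2
ee_pos: [0.5708, -0.0291, 0.0301]
eef_rot: [0.968, 0.249, 0.001, -0.001]
force: [1.8, 5.6, 11.2]
finger_gap: 0.54
grasp_force: 7.5
time: 9.7
ee_pos: [0.5697, -0.0312, 0.0494]
eef_rot: [0.969, 0.248, -0.0, 0.0]
force: [0.1, 0.4, -1.0]
finger_gap: 0.538
grasp_force: 0.0
time: 10.2
ee_pos: [0.5186, -0.0598, 0.1626]
eef_rot: [0.969, 0.247, 0.002, 0.0]
force: [0.6, -0.1, 0.1]
finger_gap: 0.541
grasp_force: 0.0
```

View pics/m7.png

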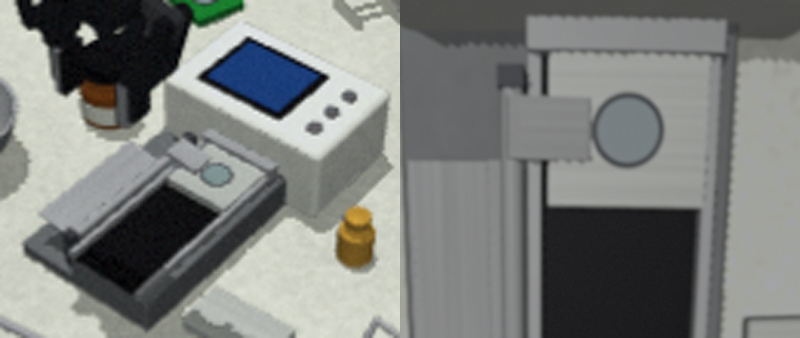

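The carrier sits square and flush against the stop (edge at about row 52, right view). The paddle is up, the nose rests on the plate, and the gripper is clear.

```bash
python3 -c "
from station import bot
print(bot.hand_in())"
```

```text
the job is handed in; nothing more can be done
None
```

The job is handed in after about 10 s of robot time: the last picture showed the carrier square against the end stop, the nose resting on it, the paddle up and the gripper clear; no verdict was returned.

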